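# Find the hidden catch of the battery door

## Task

Open the battery door of the grey power pack: one of the four identical flush discs in its panel is the door's hidden catch, the other three are solid blanks. Feel them with a fingertip until you find the one that gives, press that one fully in, then let go and move clear, leaving the door sprung up. Do not lift or shift any of the things standing around or on the pack.

Things in the scene. Friction and masses are not known exactly. Their poses are not given: they have to be found in the camera images.
- pack: bench power pack: flat grey box fixed to the worktop, 190 mm deep, 300 mm wide, its flat top 50 mm above the worktop. Origin on the worktop; +x to its rear, +y to its left, z up; it spans x -105 to 85, y -150 to 150 mm. Left half of the top: panel with four identical round wells. Right half: the flush battery door, 118 mm square (x -54 to 64, y -134 to -16 mm)
- well_1 (a point): centre of the top of the disc in well 1, at (x, y, z) = (-32, 38, 48) mm on the pack. Each well is 50 mm across with a 48 mm grey disc in it, its top 2 mm below the panel. The four look alike: three are fixed blanks that do not give, one, drawn at random, is the hidden catch, found only by touch
- well_2 (a point): centre of the top of the disc in well 2, at (x, y, z) = (-32, 110, 48) mm on the pack. Like well 1
- well_3 (a point): centre of the top of the disc in well 3, at (x, y, z) = (40, 38, 48) mm on the pack. Like well 1
- well_4 (a point): centre of the top of the disc in well 4, at (x, y, z) = (40, 110, 48) mm on the pack. Like well 1
- catch (a joint): the hidden catch, one of the four discs (which one is not told): its travel straight down, 0 = at rest (m), 0.006 = fully in. Sprung: it starts to give at 3 N, is fully in at 9 N, and comes back up when let go. The door is released between 3 and 4 mm of travel
- door (a joint): opening angle of the battery door (rad): 0 = shut and latched, 0.65 = its stop, fully up. Hinged at its rear edge (x = +65 mm on the pack); once released its spring lifts it to the stop, the front edge rising about 70 mm, and holds it there
- amber_bottle_a: amber bottle with black cap, 43 mm across, 117 mm tall, standing behind the pack; origin at the centre of its underside. To be left alone
- amber_bottle_b: a second such bottle beside it. To be left alone
- kitchen_timer: white round twist timer, 63 mm across, 36 mm tall, behind the pack; origin at the centre of its underside. To be left alone
- cream_tube: white tube with blue cap, 45 x 156 x 30 mm, lying to the right of the pack near the wall; origin at the centre of its underside. To be left alone
- black_clip: black hair clip, 13 x 81 x 14 mm, lying on the front margin of the pack's top, in front of the wells (about x = -88, y = 60 mm on the pack), along the pack's y; origin at the centre of its underside. To be left alone

How it is judged:
By the outcome, as a careful person would: the job done as asked, in the order asked, and still so for the second after the job is handed in, with the robot touching nothing.
It also fails if it takes over 45 s, if anything falls off the work surface, if the arm or the gripper's body presses on something with over 40 N, if the wrist force passes 120 N, or if a joint passes its speed limit or range.

## Robot

A 7-joint arm with a two-finger parallel gripper is mounted at the origin on a cart in front of the work surface, level with it; the furniture and walls round the work are solid. World frame = base frame: x ahead of the robot, y to its left, z up, the work surface at z = 0. Lengths are in m, angles in rad, forces in N, time in s.
With the tool pointing down it reaches from about 0.4 to 0.85 m from the base axis. Payload 10.4 kg.
Tool frame: the origin (TCP) lies at the very end of the fingers, on their centre line; the grasp point (between the pads) lies 19 mm behind it; z points along the fingers, y is the line along which they close (so a half turn about z gives the same grasp; the last joint's range is limited). The gripper opens to 87 mm and grips with 3 to 60 N. Pads are 19 mm wide; open, the fingers measure 117 mm over their backs; the gripper's body (75 mm by 190 mm) begins 51 mm behind the grasp point.
Start: joints at [1.299, 0.332, -0.065, 1.46, 0.022, 1.35, -0.088], TCP at [0.154, -0.606, 0.186] pointing down, gripper open.
Joint ranges: [-2.6, 2.6], [-0.5, 2.12], [-1.47, 1.34], [0.16, 2.42], [-1.27, 4.41], [0.06, 2.06], [-2.6, 2.6]. Speed limits (rad/s): [2.22, 2.22, 2.79, 2.79, 3.14, 3.14, 3.14].

## Interface

Orientations are given as a 3x3 rotation matrix whose columns are the frame's x, y, z axes.
In Python, from station import ctrl gives the robot as it stands.
- The arm moves only by the tool jog_arm, never from a script. Its argument "moves" is a list of rows, each an object of numbers: "tx", "ty", "tz": the shift along the tool's x, y, z scaled (see below); "yaw": the turn about the tool's z scaled (see below); "jaw": the closure, from 0 (fully open) to 1 (shut). In form: [{"tx": .., "ty": .., "tz": .., "yaw": .., "jaw": ..}, ...]. A call has 1 to 8 rows; each row shifts and turns the commanded pose from where the row before left it, along the tool's axes as they then stand; what a row does not reach is not made up. The controller multiplies each number of a shift by 0.04 m and each number of a turn by 0.12 rad. A row lasts 1/12 s, in which the tool goes at most 41.7 mm and 7.16 degrees, less where a joint would pass 70% of its speed; a pose out of reach is approached as far as the arm can. A call with a number of a shift or a turn outside -1 to 1 is refused whole. A call with a gripper value outside its range is refused whole. The fingers move at their own pace and stop on an object; "grip_force" is the grip in N (left out, the last holds). Time passes only in rows, so rows that do not move let the fingers close. It gives the time, the measured TCP pose, the force, the opening and the grip force at its end, in the units of the state.
- ctrl.read_state(): the state, without advancing time (a new reading comes with each control period).
- ctrl.get_image(name): name is "scene" or "top" or "wrist"; returns a dict with "frame" (480x640x3 uint8, red, green, blue), "z_map" (480x640 float32, m along the optical axis (not along the pixel's ray), 0 where there is no reading), "fx", "fy", "cx", "cy" (pixels), "position" and "rotation" of the camera in the world; the wrist camera has in their place "mount" (4x4, takes a point from camera to tool coordinates, whose origin is the TCP and whose axes are the flange's). Camera axes: x right, y down, z forward; pixel columns grow to the right and rows downward; lengths in m; the calibration is good to about 2 mm. The wrist camera is an equidistant fisheye: a pixel r from the principal point sees the ray r / f radians off the axis. A picture is of the moment at which its call begins: read the wrist's pose just before it.
- ctrl.job_done(): hands the job in; it is judged then, once.
The state is a dict: "t": time; "joints": joint angles; "qvel": joint speeds; "tau": joint torques, N m; "tcp_pos": TCP position; "tcp_rot": TCP orientation; "ft_force": force on the tool from outside, world axes, zero at the start; "wrist_torque": the same for the moment, N m; "gripper_width": opening from 0.0 (shut) to 1.0 (fully open); "grip_force": force on a finger pad.
Only numpy, scipy, OpenCV 4.12 (cv2) and the standard library are available. Lean on these libraries where they do the work, as an engineer would, in place of code of your own. Each camera call takes 0.05 s, during which the arm holds its last target. There are 200 camera calls.

## Working session

There is one attempt and no reset: what is moved stays moved. The work goes in short steps, Python scripts to look and compute and a tool call to move; the robot and the scene stay as the last step left them, time stands still between calls to the robot, and variables do not carry over. Pictures are saved under pics/ and viewed, at most 10 in all, crops included, and the job is handed in when it is done.

Besides the shell and the picture viewer there is one more tool, called after "Request:" as name(argument=value, ...), one argument or row to a line, values as JSON. jog_arm: Moves the arm, as the interface text tells. Its arguments: {"type":"object","properties":{"moves":{"type":"array"},"grip_force":{"type":"number"}},"required":["moves"]}

```bash
mkdir -p pics
python3 - <<'E'
from station import ctrl
import cv2,numpy as np
for n in ("top","scene"):
    d=ctrl.get_image(n); cv2.imwrite(f"pics/{n}1.png",d["frame"][:,:,::-1]); np.savez(f"{n}1.npz",**d)
    print(n,d["position"],np.round(d["rotation"],3).tolist(),d["fx"],d["cx"],d["cy"])
s=ctrl.read_state();print(s["t"],s["tcp_pos"],np.round(s["tcp_rot"],3).tolist(),s["ft_force"],s["gripper_width"])
E
```

```text
top [ 0.44907738 -0.34073717  0.90008706] [[-0.018, -0.985, 0.169], [-1.0, 0.022, 0.019], [-0.022, -0.169, -0.985]] 479.38092316851316 321.64567828260766 239.55707413196944
scene [0.14343584 0.50811091 0.76226841] [[-0.877, -0.292, 0.382], [-0.481, 0.507, -0.715], [0.015, -0.811, -0.585]] 538.848957243851 316.1091846113682 240.78106530170135
0.1 [ 0.15379083 -0.60538438  0.18555537] [[0.969, 0.246, -0.0], [0.246, -0.969, 0.001], [-0.0, -0.001, -1.0]] [0.76040372 0.0612693  0.40023825] 0.9960558451785166
```

View pics/top1.png

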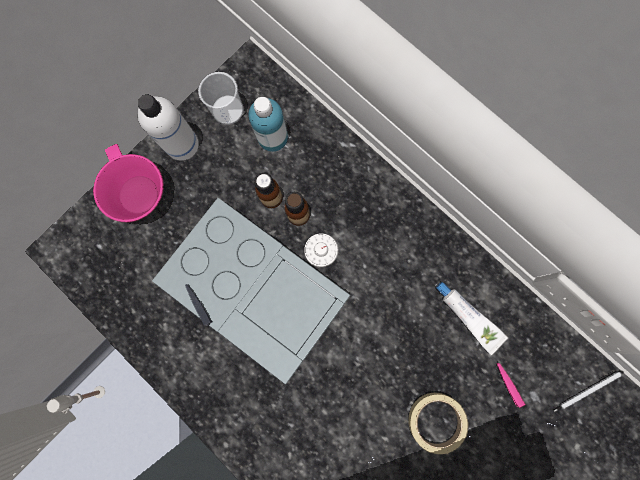

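View pics/scene1.png

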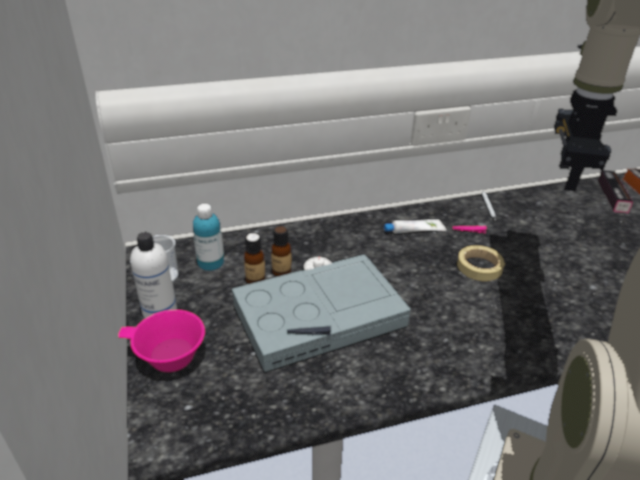

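The top view shows the pack at an angle. Its wells are at about (226,285) for well 1, (195,262) for well 2, (252,253) for well 3 and (220,230) for well 4. The clip is at (198,305), the amber bottles are near (268,190) and (296,208), and the door is at (290,307).

```bash
cat > h.py <<'E'
import numpy as np
d=np.load("top1.npz")
def ray(u,v,z):
    r=d["rotation"]@np.array([(u-d["cx"])/d["fx"],(v-d["cy"])/d["fy"],1]);p=d["position"];return p+r*(z-p[2])/r[2]
def cloud():
    Z=d["z_map"];v,u=np.mgrid[:480,:640]
    P=np.stack([(u-d["cx"])/d["fx"]*Z,(v-d["cy"])/d["fy"]*Z,Z],-1)@d["rotation"].T+d["position"];P[Z==0]=np.nan;return P
E
python3 - <<'E'
from h import *
from station import ctrl
px=[(218,198),(153,282),(285,383),(349,296),(226,285),(195,262),(252,253),(220,230)]
W=np.array([ray(u,v,.05 if i<4 else .049)[:2] for i,(u,v) in enumerate(px)])
M=np.array([(85,150),(-105,150),(-105,-150),(85,-150),(-32,38),(-32,110),(40,38),(40,110)])/1e3
a=M-M.mean(0);b=W-W.mean(0)
th=np.arctan2((a[:,0]*b[:,1]-a[:,1]*b[:,0]).sum(),(a*b).sum());R=np.array([[np.cos(th),-np.sin(th)],[np.sin(th),np.cos(th)]])
o=W.mean(0)-R@M.mean(0);print("th",th,"o",o,"res mm",np.round((W-(M@R.T+o))*1e3,1).tolist())
for i in range(4):print("well",i+1,np.round(R@M[4+i]+o,4))
P=cloud();q=(P[...,:2]-o)@R
np.savez("pose.npz",th=th,o=o)
# tall things near pack, in pack frame
import cv2
m=((P[...,2]>.07)&(P[...,2]<.4)&(abs(q[...,0])<.35)&(abs(q[...,1])<.4)).astype(np.uint8)
n,l,st,c=cv2.connectedComponentsWithStats(m)
for k in range(1,n):
    if st[k,4]>40:
        s=l==k;print(np.round(c[k]),"pack x",np.round(np.percentile(q[s][:,0],[2,98])*1e3),"y",np.round(np.percentile(q[s][:,1],[2,98])*1e3),"z",np.nanmax(P[s][:,2]).round(3))
s=ctrl.read_state();R0=s["tcp_rot"];print("tool x yaw",np.arctan2(R0[1,0],R0[0,0]),"top z",np.nanmedian(P[300:315,280:300,2]))
E
```

```text
th -0.6550458368824139 o [ 0.518349   -0.20268447] res mm [[-0.5, -0.1], [-1.6, -1.9], [3.2, 0.7], [-1.3, 2.7], [0.8, 0.5], [-0.6, 0.0], [0.2, -1.7], [-0.2, -0.2]]
well 1 [ 0.5161 -0.1531]
well 2 [ 0.56  -0.096]
well 3 [ 0.5732 -0.1969]
well 4 [ 0.6171 -0.1398]
[310. 120.] pack x [-83. 342.] y [-378.  392.] z 0.4
[217.  89.] pack x [208. 274.] y [231. 298.] z 0.092
[266. 118.] pack x [219. 271.] y [127. 176.] z 0.155
[265. 186.] pack x [131. 165.] y [64. 96.] z 0.122
[295. 205.] pack x [134. 168.] y [ 2. 34.] z 0.121
tool x yaw 0.2488111378006145 top z 0.05038058283806518
```

Request:
jog_arm(
  moves=[
    {"yaw":0.94,"jaw":1},
    {"yaw":0.94,"jaw":1},
    {"yaw":0.94,"jaw":1},
    {"yaw":0.94,"jaw":1},
    {"yaw":0.94,"jaw":1},
    {"yaw":0.94,"jaw":1},
    {"yaw":0.94,"jaw":1},
    {"yaw":0.94,"jaw":1},
  ],
  grip_force=10,
)

```text
validation failed for argument at $.mo...
```

```bash
cat > w.py <<'E'
# distance to each well in tool axes, row units
from station import ctrl
import numpy as np
p=np.load("pose.npz");th,o=float(p["th"]),p["o"];R=np.array([[np.cos(th),-np.sin(th)],[np.sin(th),np.cos(th)]])
s=ctrl.read_state();T=s["tcp_rot"];x=s["tcp_pos"]
print("t",s["t"],"tcp",x.round(4),"yawerr",round(np.arctan2(T[1,0],T[0,0])-th,4),"tilt",T[:,2].round(3),"F",s["ft_force"].round(2),"w",round(s["gripper_width"],3),"j",np.round(s["joints"],2))
for i,w in enumerate([(-32,38),(-32,110),(40,38),(40,110)]):
    g=np.append(R@(np.array(w)/1e3)+o,.048);print(i+1,(T.T@(g-x)/.04).round(3))
E
python3 w.py
```

```text
t 0.1 tcp [ 0.1538 -0.6054  0.1856] yawerr 0.9039 tilt [-0.     0.001 -1.   ] F [0.76 0.06 0.4 ] w 0.996 j [ 1.3   0.33 -0.06  1.46  0.02  1.35 -0.09]
1 [11.564 -8.725  3.449]
2 [12.979 -9.839  3.45 ]
3 [12.678 -7.311  3.447]
4 [14.092 -8.424  3.448]
```

Validation failed, probably because every row needs all the fields.

Request:
jog_arm(
  moves=[
    {"tx":0,"ty":0,"tz":0,"yaw":0.94,"jaw":1},
    {"tx":0,"ty":0,"tz":0,"yaw":0.94,"jaw":1},
    {"tx":0,"ty":0,"tz":0,"yaw":0.94,"jaw":1},
    {"tx":0,"ty":0,"tz":0,"yaw":0.94,"jaw":1},
    {"tx":0,"ty":0,"tz":0,"yaw":0.94,"jaw":1},
    {"tx":0,"ty":0,"tz":0,"yaw":0.94,"jaw":1},
    {"tx":0,"ty":0,"tz":0,"yaw":0.94,"jaw":1},
    {"tx":0,"ty":0,"tz":0,"yaw":0.94,"jaw":1},
  ],
  grip_force=10,
)

```text
t: 0.77
tcp_pos: [0.1538, -0.6055, 0.1858]
tcp_rot: [[0.79, -0.612, -0.0], [-0.612, -0.79, 0.001], [-0.001, -0.0, -1.0]]
ft_force: [0.5, 0.6, -0.6]
gripper_width: 0.479
grip_force: 0.0
```

```bash
python3 w.py
```

```text
t 0.7667 tcp [ 0.1538 -0.6055  0.1858] yawerr -0.0041 tilt [-0.     0.001 -1.   ] F [ 0.55  0.61 -0.6 ] w 0.479 j [ 1.2   0.33  0.06  1.47 -0.02  1.35 -0.97]
1 [  0.234 -14.487   3.451]
2 [  0.227 -16.287   3.451]
3 [  2.034 -14.495   3.449]
4 [  2.027 -16.295   3.45 ]
```

Request:
jog_arm(
  moves=[
    {"tx":0.13,"ty":-0.9,"tz":0,"yaw":0,"jaw":1},
    {"tx":0.13,"ty":-0.9,"tz":0,"yaw":0,"jaw":1},
    {"tx":0.13,"ty":-0.9,"tz":0,"yaw":0,"jaw":1},
    {"tx":0.13,"ty":-0.9,"tz":0,"yaw":0,"jaw":1},
    {"tx":0.13,"ty":-0.9,"tz":0,"yaw":0,"jaw":1},
    {"tx":0.13,"ty":-0.9,"tz":0,"yaw":0,"jaw":1},
    {"tx":0.13,"ty":-0.9,"tz":0,"yaw":0,"jaw":1},
    {"tx":0.13,"ty":-0.9,"tz":0,"yaw":0,"jaw":1},
  ],
)

```text
t: 1.43
tcp_pos: [0.3629, -0.4008, 0.1861]
tcp_rot: [[0.794, -0.608, -0.0], [-0.608, -0.794, 0.0], [-0.0, 0.0, -1.0]]
ft_force: [0.8, -0.5, -0.5]
gripper_width: 0.01
grip_force: 0.0
```

```bash
python3 w.py
```

```text
t 1.4333 tcp [ 0.3629 -0.4008  0.1861] yawerr 0.0014 tilt [-0.  0. -1.] F [ 0.78 -0.47 -0.46] w 0.01 j [ 0.87  0.15 -0.14  1.68  0.02  1.31 -1.49]
1 [-0.725 -7.248  3.451]
2 [-0.722 -9.048  3.451]
3 [ 1.075 -7.245  3.451]
4 [ 1.078 -9.045  3.451]
```

Request:
jog_arm(
  moves=[
    {"tx":0.13,"ty":-0.9,"tz":0,"yaw":0,"jaw":1},
    {"tx":0.13,"ty":-0.9,"tz":0,"yaw":0,"jaw":1},
    {"tx":0.13,"ty":-0.9,"tz":0,"yaw":0,"jaw":1},
    {"tx":0.13,"ty":-0.9,"tz":0,"yaw":0,"jaw":1},
    {"tx":0.13,"ty":-0.9,"tz":0,"yaw":0,"jaw":1},
    {"tx":0.13,"ty":-0.9,"tz":0,"yaw":0,"jaw":1},
    {"tx":0.13,"ty":-0.9,"tz":0,"yaw":0,"jaw":1},
    {"tx":0.13,"ty":-0.9,"tz":0,"yaw":0,"jaw":1},
  ],
)

```text
t: 2.1
tcp_pos: [0.571, -0.1977, 0.186]
tcp_rot: [[0.794, -0.608, -0.0], [-0.608, -0.794, 0.0], [-0.0, 0.0, -1.0]]
ft_force: [-0.4, -0.8, 0.6]
gripper_width: 0.007
grip_force: 0.0
```

Request:
jog_arm(
  moves=[
    {"tx":0,"ty":0,"tz":0.7,"yaw":0,"jaw":1},
    {"tx":0,"ty":0,"tz":0.7,"yaw":0,"jaw":1},
    {"tx":0,"ty":0,"tz":0.5,"yaw":0,"jaw":1},
    {"tx":0,"ty":0,"tz":0,"yaw":0,"jaw":1},
  ],
)

```text
t: 2.43
tcp_pos: [0.5673, -0.1981, 0.1052]
tcp_rot: [[0.794, -0.608, -0.007], [-0.608, -0.794, 0.002], [-0.007, 0.003, -1.0]]
ft_force: [-0.2, -0.3, -0.6]
gripper_width: 0.004
grip_force: 0.0
```

```bash
python3 w.py
python3 - <<'E'
from station import ctrl
import cv2,numpy as np
a=ctrl.get_image("wrist")["frame"];b=ctrl.get_image("scene")["frame"][150:400,120:540]
cv2.imwrite("pics/a.png",np.hstack([cv2.resize(a,(400,300)),cv2.resize(b,(400,300))])[:,:,::-1])
E
```

```text
t 2.4333 tcp [ 0.5673 -0.1981  0.1052] yawerr 0.0019 tilt [-0.007  0.002 -1.   ] F [-0.2  -0.32 -0.63] w 0.004 j [ 0.52  0.36 -0.32  1.61  0.12  1.2  -2.05]
1 [-1.69  -0.121  1.443]
2 [-1.687 -1.921  1.438]
3 [ 0.11  -0.118  1.43 ]
4 [ 0.113 -1.918  1.425]
```

View pics/a.png

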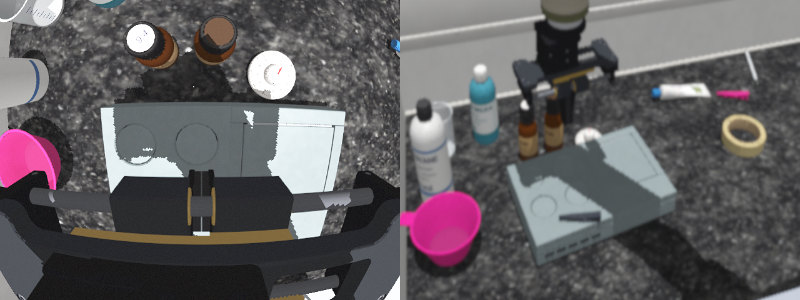

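The wrist view shows the closed fingers in front of well 3's circle at (197,145). The gripper's long axis runs along the pack's width, and the bottles are clear behind. I'll go down onto well 3.

Request:
jog_arm(
  moves=[
    {"tx":0.11,"ty":-0.12,"tz":0.5,"yaw":0,"jaw":1},
    {"tx":0,"ty":0,"tz":0.5,"yaw":0,"jaw":1},
    {"tx":0,"ty":0,"tz":0.25,"yaw":0,"jaw":1},
    {"tx":0,"ty":0,"tz":0,"yaw":0,"jaw":1},
    {"tx":0,"ty":0,"tz":0,"yaw":0,"jaw":1},
  ],
)

```text
t: 2.95
tcp_pos: [0.577, -0.1983, 0.0614]
tcp_rot: [[0.794, -0.608, 0.001], [-0.608, -0.794, -0.0], [0.001, -0.0, -1.0]]
ft_force: [0.4, 0.4, 0.0]
gripper_width: 0.005
grip_force: 0.0
```

```bash
python3 w.py
```

```text
t 2.95 tcp [ 0.577  -0.1983  0.0614] yawerr 0.0011 tilt [ 0.001 -0.    -1.   ] F [0.39 0.4  0.04] w 0.005 j [ 0.51  0.41 -0.31  1.64  0.14  1.11 -2.07]
1 [-1.895  0.029  0.334]
2 [-1.893 -1.771  0.334]
3 [-0.095  0.031  0.335]
4 [-0.093 -1.769  0.335]
```

Request:
jog_arm(
  moves=[
    {"tx":-0.09,"ty":0.03,"tz":0.12,"yaw":0,"jaw":1},
    {"tx":0,"ty":0,"tz":0.12,"yaw":0,"jaw":1},
    {"tx":0,"ty":0,"tz":0,"yaw":0,"jaw":1},
    {"tx":0,"ty":0,"tz":0,"yaw":0,"jaw":1},
    {"tx":0,"ty":0,"tz":0,"yaw":0,"jaw":1},
  ],
)

```text
t: 3.37
tcp_pos: [0.5733, -0.1968, 0.051]
tcp_rot: [[0.794, -0.608, 0.001], [-0.608, -0.794, -0.0], [0.001, -0.0, -1.0]]
ft_force: [0.4, -0.1, 1.1]
gripper_width: 0.003
grip_force: 0.0
```

Request:
jog_arm(
  moves=[
    {"tx":0,"ty":0,"tz":0.05,"yaw":0,"jaw":1},
    {"tx":0,"ty":0,"tz":0,"yaw":0,"jaw":1},
    {"tx":0,"ty":0,"tz":0,"yaw":0,"jaw":1},
  ],
)

```text
t: 3.62
tcp_pos: [0.573, -0.1967, 0.0486]
tcp_rot: [[0.794, -0.608, -0.0], [-0.608, -0.794, -0.0], [-0.0, 0.0, -1.0]]
ft_force: [-0.8, 0.4, 0.6]
gripper_width: 0.004
grip_force: 0.0
```

Request:
jog_arm(
  moves=[
    {"tx":0,"ty":0,"tz":0.04,"yaw":0,"jaw":1},
    {"tx":0,"ty":0,"tz":0,"yaw":0,"jaw":1},
    {"tx":0,"ty":0,"tz":0,"yaw":0,"jaw":1},
  ],
)

```text
t: 3.87
tcp_pos: [0.573, -0.1967, 0.0469]
tcp_rot: [[0.794, -0.608, -0.0], [-0.608, -0.794, 0.0], [-0.0, 0.0, -1.0]]
ft_force: [-0.5, -1.2, -0.5]
gripper_width: 0.005
grip_force: 0.0
```

Request:
jog_arm(
  moves=[
    {"tx":0,"ty":0,"tz":0.03,"yaw":0,"jaw":1},
    {"tx":0,"ty":0,"tz":0,"yaw":0,"jaw":1},
    {"tx":0,"ty":0,"tz":0,"yaw":0,"jaw":1},
  ],
)

```text
t: 4.12
tcp_pos: [0.573, -0.1967, 0.0458]
tcp_rot: [[0.794, -0.608, -0.0], [-0.608, -0.794, -0.0], [-0.0, 0.0, -1.0]]
ft_force: [-0.0, -0.2, 0.2]
gripper_width: 0.009
grip_force: 0.0
```

Request:
jog_arm(
  moves=[
    {"tx":0,"ty":0,"tz":0.03,"yaw":0,"jaw":1},
    {"tx":0,"ty":0,"tz":0,"yaw":0,"jaw":1},
    {"tx":0,"ty":0,"tz":0,"yaw":0,"jaw":1},
  ],
)

```text
t: 4.37
tcp_pos: [0.573, -0.1967, 0.0446]
tcp_rot: [[0.794, -0.608, -0.0], [-0.608, -0.794, -0.0], [-0.0, 0.0, -1.0]]
ft_force: [-0.2, -0.6, -0.1]
gripper_width: 0.007
grip_force: 0.0
```

Request:
jog_arm(
  moves=[
    {"tx":0,"ty":0,"tz":0.03,"yaw":0,"jaw":1},
    {"tx":0,"ty":0,"tz":0,"yaw":0,"jaw":1},
    {"tx":0,"ty":0,"tz":0,"yaw":0,"jaw":1},
  ],
)

```text
t: 4.62
tcp_pos: [0.573, -0.1967, 0.0434]
tcp_rot: [[0.794, -0.608, -0.0], [-0.608, -0.794, -0.0], [-0.0, 0.0, -1.0]]
ft_force: [0.0, 0.5, 0.0]
gripper_width: 0.005
grip_force: 0.0
```

```bash
python3 w.py
python3 - <<'E'
from station import ctrl
import cv2,numpy as np
a=ctrl.get_image("wrist")["frame"][100:400,150:500];b=ctrl.get_image("scene")["frame"][200:380,220:430]
cv2.imwrite("pics/b.png",np.hstack([cv2.resize(a,(400,343)),cv2.resize(b,(400,343))])[:,:,::-1])
E
```

```text
t 4.6167 tcp [ 0.573  -0.1967  0.0434] yawerr 0.0014 tilt [-0. -0. -1.] F [0.03 0.54 0.05] w 0.005 j [ 0.51  0.43 -0.31  1.66  0.14  1.08 -2.07]
1 [-1.792 -0.002 -0.116]
2 [-1.789 -1.802 -0.116]
3 [ 0.008  0.001 -0.116]
4 [ 0.011 -1.799 -0.116]
```

View pics/b.png

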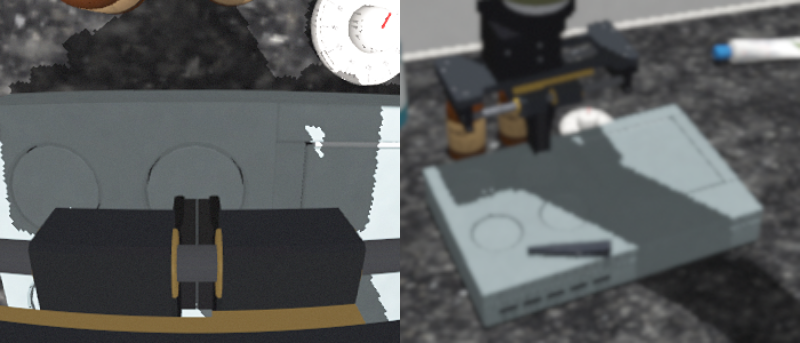

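The fingertips are over well 3, which is at (195,180) in the left half, and there's no contact yet. I'll keep going down in small steps.

Request:
jog_arm(
  moves=[
    {"tx":0,"ty":0,"tz":0.03,"yaw":0,"jaw":1},
    {"tx":0,"ty":0,"tz":0,"yaw":0,"jaw":1},
    {"tx":0,"ty":0,"tz":0,"yaw":0,"jaw":1},
  ],
)

```text
t: 4.97
tcp_pos: [0.573, -0.1967, 0.0422]
tcp_rot: [[0.794, -0.608, -0.0], [-0.608, -0.794, 0.0], [-0.0, 0.0, -1.0]]
ft_force: [0.3, -0.4, 0.4]
gripper_width: 0.01
grip_force: 0.0
```

Request:
jog_arm(
  moves=[
    {"tx":0,"ty":0,"tz":0.03,"yaw":0,"jaw":1},
    {"tx":0,"ty":0,"tz":0,"yaw":0,"jaw":1},
    {"tx":0,"ty":0,"tz":0,"yaw":0,"jaw":1},
  ],
)

```text
t: 5.22
tcp_pos: [0.5729, -0.1967, 0.0409]
tcp_rot: [[0.794, -0.608, -0.0], [-0.608, -0.794, 0.0], [-0.0, 0.0, -1.0]]
ft_force: [-0.4, 1.1, -0.4]
gripper_width: 0.006
grip_force: 0.0
```

Run:
```python
from station import ctrl
import numpy as np
s=ctrl.read_state();x=s["tcp_pos"]
p=np.load("pose.npz");th,o=float(p["th"]),p["o"];R=np.array([[np.cos(th),-np.sin(th)],[np.sin(th),np.cos(th)]])
for n in("scene","wrist"):
    d=ctrl.get_image(n);Z=d["z_map"];v,u=np.mgrid[:480,:640]
    if n=="scene":
        P=np.stack([(u-d["cx"])/d["fx"]*Z,(v-d["cy"])/d["fy"]*Z,Z],-1)@d["rotation"].T+d["position"]
    else:
        a=(u-d["cx"])/d["fx"];b=(v-d["cy"])/d["fy"];r=np.hypot(a,b)+1e-9;k=np.tan(np.minimum(r,1.5))/r
        C=np.stack([a*k*Z,b*k*Z,Z],-1);M=d["mount"];P=(C@M[:3,:3].T+M[:3,3])@s["tcp_rot"].T+x
    P=P[Z>0];q=np.c_[(P[:,:2]-o)@R,P[:,2]]*1e3
    m=(abs(q[:,0]-40)<30)&(abs(q[:,1]-38)<30)&(q[:,2]<110)
    print(n,np.histogram(q[m][:,2],np.arange(30,112,4)))
    f=m&(q[:,2]>56)&(q[:,2]<100);
    if f.any():print("finger xyz pct",np.percentile(q[f],[1,50,99],axis=0).round(1).tolist())
    t=(abs(q[:,0]-40)<40)&(abs(q[:,1]-110)<40)&(q[:,2]<70);print("top z",np.median(q[t][:,2]) if t.any() else None)
print(s["tau"].round(2), s["ft_force"])
```

```text
scene (array([  0,   0,   0,  21, 376, 153,   0,   0,   0,   0,   0,   3,  15,
        19,  23,  14,  22,  16,  22,  18]), array([ 30,  34,  38,  42,  46,  50,  54,  58,  62,  66,  70,  74,  78,
        82,  86,  90,  94,  98, 102, 106, 110]))
finger xyz pct [[26.3, 29.0, 77.7], [29.9, 40.2, 88.6], [46.7, 46.7, 99.7]]
top z 49.29891260752173
wrist (array([   2,   20,   60,  905, 5665,   14,    0,    0,    0,    0,    0,
         77,  124,  155,  151,  140,  210,  175,  137,  149]), array([ 30,  34,  38,  42,  46,  50,  54,  58,  62,  66,  70,  74,  78,
        82,  86,  90,  94,  98, 102, 106, 110]))
finger xyz pct [[42.3, 29.5, 75.6], [50.0, 38.4, 88.9], [51.9, 47.3, 99.8]]
top z 48.04696721140812
[-0.000e+00 -6.330e+01 -4.010e+00 -3.482e+01  2.000e-02 -1.000e-01
 -0.000e+00] [-0.36644445  1.0819204  -0.37487414]
```

Run:
```python
from station import ctrl
import numpy as np,cv2
s=ctrl.read_state();x=s["tcp_pos"];print(x)
p=np.load("pose.npz");th,o=float(p["th"]),p["o"];R=np.array([[np.cos(th),-np.sin(th)],[np.sin(th),np.cos(th)]])
for n in("scene","wrist"):
    d=ctrl.get_image(n);Z=d["z_map"];v,u=np.mgrid[:480,:640]
    if n=="scene":
        P=np.stack([(u-d["cx"])/d["fx"]*Z,(v-d["cy"])/d["fy"]*Z,Z],-1)@d["rotation"].T+d["position"]
    else:
        a=(u-d["cx"])/d["fx"];b=(v-d["cy"])/d["fy"];r=np.hypot(a,b)+1e-9;k=np.tan(np.minimum(r,1.5))/r
        C=np.stack([a*k*Z,b*k*Z,Z],-1);M=d["mount"];P=(C@M[:3,:3].T+M[:3,3])@s["tcp_rot"].T+x
    P=P[Z>0];q=np.c_[(P[:,:2]-o)@R,P[:,2]]*1e3-[40,38,0]
    q=q[(abs(q[:,0])<60)&(abs(q[:,1])<130)&(q[:,2]>58)&(q[:,2]<300)]
    for y in range(-120,120,10):
        t=q[abs(q[:,1]-y-5)<5]
        if len(t)>5:print(n,"y",y,"n",len(t),"zmin",np.percentile(t[:,2],2).round(),"x",np.percentile(t[:,0],[2,98]).round())
```

```text
[ 0.57303178 -0.19673574  0.04105581]
scene y -100 n 82 zmin 174.0 x [-39.  33.]
scene y -90 n 231 zmin 149.0 x [-40.  33.]
scene y -80 n 191 zmin 155.0 x [-39.  33.]
scene y -70 n 153 zmin 160.0 x [-35.  29.]
scene y -60 n 102 zmin 160.0 x [-33.  27.]
scene y -50 n 119 zmin 161.0 x [-34.  29.]
scene y -40 n 144 zmin 155.0 x [-39.  23.]
scene y -30 n 207 zmin 155.0 x [-40. -18.]
scene y -20 n 330 zmin 116.0 x [-42. -11.]
scene y -10 n 460 zmin 82.0 x [-44.  -8.]
scene y 0 n 490 zmin 83.0 x [-43.   1.]
scene y 10 n 409 zmin 115.0 x [-42.  -7.]
scene y 20 n 431 zmin 156.0 x [-40.   6.]
scene y 30 n 514 zmin 155.0 x [-39.  29.]
scene y 40 n 540 zmin 163.0 x [-37.  28.]
scene y 50 n 133 zmin 160.0 x [-35.  23.]
scene y 60 n 147 zmin 159.0 x [-37.  31.]
scene y 70 n 186 zmin 153.0 x [-39.  34.]
scene y 80 n 250 zmin 149.0 x [-40.  32.]
scene y 90 n 117 zmin 172.0 x [-38.  32.]
wrist y -100 n 267 zmin 188.0 x [-19.   2.]
wrist y -90 n 1684 zmin 150.0 x [-16.  38.]
wrist y -80 n 7761 zmin 147.0 x [-31.  38.]
wrist y -70 n 7040 zmin 160.0 x [-27.  37.]
wrist y -60 n 3072 zmin 159.0 x [-28.  33.]
wrist y -50 n 3707 zmin 159.0 x [-28.  33.]
wrist y -40 n 4108 zmin 157.0 x [-26.  38.]
wrist y -30 n 7179 zmin 154.0 x [16. 38.]
wrist y -20 n 8385 zmin 153.0 x [23. 38.]
wrist y -10 n 9764 zmin 88.0 x [-2. 38.]
wrist y 0 n 9548 zmin 87.0 x [-3. 38.]
wrist y 10 n 9032 zmin 154.0 x [23. 38.]
wrist y 20 n 9060 zmin 154.0 x [22. 38.]
wrist y 30 n 6301 zmin 158.0 x [21. 38.]
wrist y 40 n 5055 zmin 160.0 x [21. 33.]
wrist y 50 n 2579 zmin 160.0 x [18. 33.]
wrist y 60 n 4432 zmin 160.0 x [ 7. 36.]
wrist y 70 n 6294 zmin 148.0 x [-2. 38.]
wrist y 80 n 2557 zmin 148.0 x [-14.  38.]
wrist y 90 n 405 zmin 170.0 x [-19.  37.]
```

Depth from both cameras puts the actual fingertips at about z 75 mm, and the gripper body is raised to match. So the real tips end about 34 mm short of the reported TCP. I'll rely on measured contact for height.

Request:
jog_arm(
  moves=[
    {"tx":0,"ty":0,"tz":0.2,"yaw":0,"jaw":1},
    {"tx":0,"ty":0,"tz":0.2,"yaw":0,"jaw":1},
    {"tx":0,"ty":0,"tz":0.1,"yaw":0,"jaw":1},
    {"tx":0,"ty":0,"tz":0,"yaw":0,"jaw":1},
    {"tx":0,"ty":0,"tz":0,"yaw":0,"jaw":1},
  ],
)

```text
t: 5.83
tcp_pos: [0.5726, -0.1966, 0.0204]
tcp_rot: [[0.794, -0.608, -0.001], [-0.608, -0.794, 0.0], [-0.001, 0.0, -1.0]]
ft_force: [-0.1, 0.7, 0.2]
gripper_width: 0.007
grip_force: 0.0
```

Request:
jog_arm(
  moves=[
    {"tx":0,"ty":0,"tz":0.04,"yaw":0,"jaw":1},
    {"tx":0,"ty":0,"tz":0,"yaw":0,"jaw":1},
    {"tx":0,"ty":0,"tz":0,"yaw":0,"jaw":1},
  ],
)

```text
t: 6.08
tcp_pos: [0.5732, -0.1967, 0.0196]
tcp_rot: [[0.794, -0.608, 0.0], [-0.608, -0.794, -0.0], [0.0, -0.0, -1.0]]
ft_force: [-0.0, -0.2, 1.0]
gripper_width: 0.007
grip_force: 0.0
```

Request:
jog_arm(
  moves=[
    {"tx":0,"ty":0,"tz":0.04,"yaw":0,"jaw":1},
    {"tx":0,"ty":0,"tz":0,"yaw":0,"jaw":1},
    {"tx":0,"ty":0,"tz":0,"yaw":0,"jaw":1},
  ],
)

```text
t: 6.33
tcp_pos: [0.573, -0.1967, 0.0178]
tcp_rot: [[0.794, -0.608, 0.0], [-0.608, -0.794, -0.0], [0.0, 0.0, -1.0]]
ft_force: [-0.5, -0.2, -0.5]
gripper_width: 0.004
grip_force: 0.0
```

Request:
jog_arm(
  moves=[
    {"tx":0,"ty":0,"tz":0.04,"yaw":0,"jaw":1},
    {"tx":0,"ty":0,"tz":0,"yaw":0,"jaw":1},
    {"tx":0,"ty":0,"tz":0,"yaw":0,"jaw":1},
  ],
)

```text
t: 6.58
tcp_pos: [0.573, -0.1967, 0.0162]
tcp_rot: [[0.794, -0.608, -0.0], [-0.608, -0.794, -0.0], [-0.0, 0.0, -1.0]]
ft_force: [0.4, 0.3, 0.3]
gripper_width: 0.008
grip_force: 0.0
```

Request:
jog_arm(
  moves=[
    {"tx":0,"ty":0,"tz":0.03,"yaw":0,"jaw":1},
    {"tx":0,"ty":0,"tz":0,"yaw":0,"jaw":1},
    {"tx":0,"ty":0,"tz":0,"yaw":0,"jaw":1},
  ],
)

```text
t: 6.83
tcp_pos: [0.573, -0.1967, 0.015]
tcp_rot: [[0.794, -0.608, -0.0], [-0.608, -0.794, -0.0], [-0.0, 0.0, -1.0]]
ft_force: [0.7, 0.3, -0.1]
gripper_width: 0.004
grip_force: 0.0
```

Request:
jog_arm(
  moves=[
    {"tx":0,"ty":0,"tz":0.03,"yaw":0,"jaw":1},
    {"tx":0,"ty":0,"tz":0,"yaw":0,"jaw":1},
    {"tx":0,"ty":0,"tz":0,"yaw":0,"jaw":1},
  ],
)

```text
t: 7.08
tcp_pos: [0.573, -0.1967, 0.0138]
tcp_rot: [[0.794, -0.608, -0.0], [-0.608, -0.794, -0.0], [-0.0, 0.0, -1.0]]
ft_force: [0.7, 1.0, -0.3]
gripper_width: 0.005
grip_force: 0.0
```

Request:
jog_arm(
  moves=[
    {"tx":0,"ty":0,"tz":0.03,"yaw":0,"jaw":1},
    {"tx":0,"ty":0,"tz":0,"yaw":0,"jaw":1},
    {"tx":0,"ty":0,"tz":0,"yaw":0,"jaw":1},
  ],
)

```text
t: 7.33
tcp_pos: [0.573, -0.1967, 0.0126]
tcp_rot: [[0.794, -0.608, -0.0], [-0.608, -0.794, -0.0], [-0.0, 0.0, -1.0]]
ft_force: [-0.5, 0.5, -0.5]
gripper_width: 0.001
grip_force: 0.0
```

Request:
jog_arm(
  moves=[
    {"tx":0,"ty":0,"tz":0.03,"yaw":0,"jaw":1},
    {"tx":0,"ty":0,"tz":0,"yaw":0,"jaw":1},
    {"tx":0,"ty":0,"tz":0,"yaw":0,"jaw":1},
  ],
)

```text
t: 7.58
tcp_pos: [0.5732, -0.1968, 0.0122]
tcp_rot: [[0.794, -0.608, 0.0], [-0.608, -0.794, -0.0], [0.0, 0.0, -1.0]]
ft_force: [-2.8, 0.3, 6.8]
gripper_width: 0.005
grip_force: 3.6
```

```bash
cat > tip.py <<'E'
from station import ctrl
import numpy as np
s=ctrl.read_state();x=s["tcp_pos"];T=s["tcp_rot"]
d=ctrl.get_image("scene");Z=d["z_map"];v,u=np.mgrid[:480,:640]
P=np.stack([(u-d["cx"])/d["fx"]*Z,(v-d["cy"])/d["fy"]*Z,Z],-1)@d["rotation"].T+d["position"]
q=(P-x)@T*1e3;m=(Z>0)&(abs(q[...,0])<30)&(abs(q[...,1])<20)&(P[...,2]>.03)&(P[...,2]<.12)
print(x.round(4),s["ft_force"].round(1),np.histogram(P[m][:,2]*1e3,np.arange(40,104,2))[0])
f=m&(P[...,2]>.053);print("finger tool x,y mm",np.percentile(q[f],[2,50,98],axis=0).round(1)[:,:2].tolist(),"z",np.percentile(P[f][:,2],[0,5])*1e3)
E
python3 tip.py
python3 - <<'E'
from station import ctrl
import cv2,numpy as np
a=ctrl.get_image("wrist")["frame"][100:400,150:500];b=ctrl.get_image("scene")["frame"][200:380,220:430]
cv2.imwrite("pics/c.png",np.hstack([cv2.resize(a,(400,343)),cv2.resize(b,(400,343))])[:,:,::-1])
E
```

```text
[ 0.5732 -0.1968  0.0122] [-2.8  0.3  6.8] [  0   1   9  66 123  50  12   7  11  14   6  10   7   7  10   7   8  12
  11  10  11   6   8  13  11  11  11  11  15   7   4]
finger tool x,y mm [[-14.0, -12.1], [-10.3, 0.5], [7.3, 14.2]] z [53.02794413 56.36788415]
```

View pics/c.png

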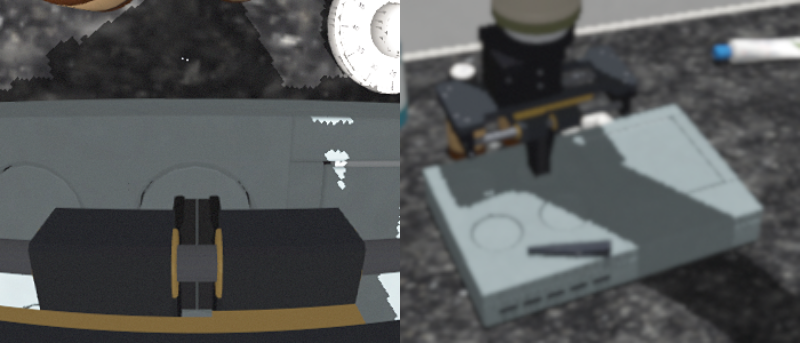

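The tip is in contact inside well 3, at about (197,200) on the left, with Fz at 6.8 N. One more small press will show whether the disc gives.

Request:
jog_arm(
  moves=[
    {"tx":0,"ty":0,"tz":0.03,"yaw":0,"jaw":1},
    {"tx":0,"ty":0,"tz":0,"yaw":0,"jaw":1},
    {"tx":0,"ty":0,"tz":0,"yaw":0,"jaw":1},
  ],
)

```text
t: 7.98
tcp_pos: [0.5732, -0.1968, 0.0122]
tcp_rot: [[0.794, -0.608, 0.0], [-0.608, -0.794, -0.001], [0.001, 0.0, -1.0]]
ft_force: [-8.7, 2.2, 18.2]
gripper_width: 0.006
grip_force: 9.0
```

Well 3 is rigid: 18 N with no give, so it's a blank. Next is well 2.

Request:
jog_arm(
  moves=[
    {"tx":0,"ty":0,"tz":-0.3,"yaw":0,"jaw":1},
    {"tx":0,"ty":0,"tz":-0.3,"yaw":0,"jaw":1},
    {"tx":-0.6,"ty":-0.6,"tz":0,"yaw":0,"jaw":1},
    {"tx":-0.6,"ty":-0.6,"tz":0,"yaw":0,"jaw":1},
    {"tx":-0.6,"ty":-0.6,"tz":0,"yaw":0,"jaw":1},
    {"tx":0,"ty":0,"tz":0,"yaw":0,"jaw":1},
    {"tx":0,"ty":0,"tz":0,"yaw":0,"jaw":1},
    {"tx":0,"ty":0,"tz":0,"yaw":0,"jaw":1},
  ],
)

```text
t: 8.65
tcp_pos: [0.5601, -0.0965, 0.035]
tcp_rot: [[0.794, -0.608, 0.001], [-0.608, -0.794, -0.001], [0.001, 0.0, -1.0]]
ft_force: [-0.2, -0.6, 0.1]
gripper_width: 0.007
grip_force: 0.0
```

```bash
python3 w.py
python3 - <<'E'
from h import *
p=np.load("pose.npz");th,o=float(p["th"]),p["o"];R=np.array([[np.cos(th),-np.sin(th)],[np.sin(th),np.cos(th)]])
P=cloud();q=(P[...,:2]-o)@R*1e3
for n,(u0,u1,v0,v1) in dict(white=(140,200,92,162),pink=(95,162,145,222)).items():
    a=q[v0:v1,u0:u1];z=P[v0:v1,u0:u1,2];m=z>.1 if n=="white" else z>.03;print(n,np.nanmax(z),np.percentile(a[m],[1,99],axis=0).round().tolist())
E
```

```text
t 8.65 tcp [ 0.5601 -0.0965  0.035 ] yawerr 0.0014 tilt [ 0.001 -0.001 -1.   ] F [-0.16 -0.63  0.12] w 0.007 j [ 0.39  0.37 -0.36  1.77  0.15  1.03 -2.25]
1 [-0.013  1.791 -0.326]
2 [-0.01  -0.009 -0.326]
3 [ 1.787  1.794 -0.324]
4 [ 1.79  -0.006 -0.324]
white 0.19309100481943686 [[98.0, 259.0], [161.0, 360.0]]
pink 0.09017054337570951 [[-59.0, 233.0], [63.0, 380.0]]
```

Request:
jog_arm(
  moves=[
    {"tx":0,"ty":0,"tz":0.2,"yaw":0,"jaw":1},
    {"tx":0,"ty":0,"tz":0.2,"yaw":0,"jaw":1},
    {"tx":0,"ty":0,"tz":0.1,"yaw":0,"jaw":1},
    {"tx":0,"ty":0,"tz":0,"yaw":0,"jaw":1},
    {"tx":0,"ty":0,"tz":0,"yaw":0,"jaw":1},
    {"tx":0,"ty":0,"tz":0,"yaw":0,"jaw":1},
  ],
)

```text
t: 9.15
tcp_pos: [0.5596, -0.0959, 0.0141]
tcp_rot: [[0.794, -0.608, -0.0], [-0.608, -0.794, 0.0], [-0.0, 0.0, -1.0]]
ft_force: [-0.4, -0.0, 0.8]
gripper_width: 0.004
grip_force: 0.0
```

Request:
jog_arm(
  moves=[
    {"tx":0,"ty":0,"tz":0.05,"yaw":0,"jaw":1},
    {"tx":0,"ty":0,"tz":0,"yaw":0,"jaw":1},
    {"tx":0,"ty":0,"tz":0,"yaw":0,"jaw":1},
  ],
)

```text
t: 9.4
tcp_pos: [0.5597, -0.0958, 0.0123]
tcp_rot: [[0.794, -0.608, 0.0], [-0.608, -0.794, -0.0], [0.0, 0.0, -1.0]]
ft_force: [-0.7, -0.2, 0.5]
gripper_width: 0.007
grip_force: 0.0
```

Request:
jog_arm(
  moves=[
    {"tx":0,"ty":0,"tz":0.03,"yaw":0,"jaw":1},
    {"tx":0,"ty":0,"tz":0,"yaw":0,"jaw":1},
    {"tx":0,"ty":0,"tz":0,"yaw":0,"jaw":1},
  ],
)

```text
t: 9.65
tcp_pos: [0.5597, -0.0958, 0.0122]
tcp_rot: [[0.794, -0.608, 0.0], [-0.608, -0.794, -0.0], [0.0, 0.0, -1.0]]
ft_force: [-5.2, 0.5, 12.7]
gripper_width: 0.011
grip_force: 6.0
```

Well 2 is rigid as well. Well 4 next.

Request:
jog_arm(
  moves=[
    {"tx":0,"ty":0,"tz":-0.3,"yaw":0,"jaw":1},
    {"tx":0,"ty":0,"tz":-0.25,"yaw":0,"jaw":1},
    {"tx":0.6,"ty":0,"tz":0,"yaw":0,"jaw":1},
    {"tx":0.6,"ty":0,"tz":0,"yaw":0,"jaw":1},
    {"tx":0.6,"ty":0,"tz":0,"yaw":0,"jaw":1},
    {"tx":0,"ty":0,"tz":0,"yaw":0,"jaw":1},
    {"tx":0,"ty":0,"tz":0,"yaw":0,"jaw":1},
    {"tx":0,"ty":0,"tz":0,"yaw":0,"jaw":1},
  ],
)

```text
t: 10.32
tcp_pos: [0.6166, -0.1389, 0.0334]
tcp_rot: [[0.794, -0.608, -0.0], [-0.608, -0.794, 0.0], [-0.0, -0.0, -1.0]]
ft_force: [-0.4, 0.8, 0.1]
gripper_width: 0.009
grip_force: 0.0
```

```bash
python3 w.py
```

```text
t 10.3167 tcp [ 0.6166 -0.1389  0.0334] yawerr 0.0018 tilt [-0.  0. -1.] F [-0.44  0.75  0.09] w 0.009 j [ 0.4   0.49 -0.33  1.59  0.17  1.09 -2.19]
1 [-1.78   1.808 -0.366]
2 [-1.777  0.008 -0.366]
3 [ 0.02   1.811 -0.367]
4 [ 0.023  0.011 -0.366]
```

Request:
jog_arm(
  moves=[
    {"tx":0,"ty":0,"tz":0.2,"yaw":0,"jaw":1},
    {"tx":0,"ty":0,"tz":0.2,"yaw":0,"jaw":1},
    {"tx":0,"ty":0,"tz":0.08,"yaw":0,"jaw":1},
    {"tx":0,"ty":0,"tz":0,"yaw":0,"jaw":1},
    {"tx":0,"ty":0,"tz":0,"yaw":0,"jaw":1},
    {"tx":0,"ty":0,"tz":0,"yaw":0,"jaw":1},
  ],
)

```text
t: 10.82
tcp_pos: [0.6167, -0.1394, 0.0137]
tcp_rot: [[0.794, -0.608, -0.0], [-0.608, -0.794, -0.0], [-0.0, 0.0, -1.0]]
ft_force: [0.2, 0.9, -0.4]
gripper_width: 0.006
grip_force: 0.0
```

Request:
jog_arm(
  moves=[
    {"tx":0,"ty":0,"tz":0.04,"yaw":0,"jaw":1},
    {"tx":0,"ty":0,"tz":0,"yaw":0,"jaw":1},
    {"tx":0,"ty":0,"tz":0,"yaw":0,"jaw":1},
  ],
)

```text
t: 11.07
tcp_pos: [0.6169, -0.1395, 0.0123]
tcp_rot: [[0.794, -0.608, 0.0], [-0.608, -0.794, -0.0], [0.0, -0.0, -1.0]]
ft_force: [0.5, -0.8, 0.3]
gripper_width: 0.004
grip_force: 0.2
```

Request:
jog_arm(
  moves=[
    {"tx":0,"ty":0,"tz":0.03,"yaw":0,"jaw":1},
    {"tx":0,"ty":0,"tz":0,"yaw":0,"jaw":1},
    {"tx":0,"ty":0,"tz":0,"yaw":0,"jaw":1},
  ],
)

```text
t: 11.32
tcp_pos: [0.617, -0.1396, 0.0122]
tcp_rot: [[0.794, -0.608, 0.0], [-0.608, -0.794, -0.0], [0.001, 0.0, -1.0]]
ft_force: [-5.2, 0.7, 11.5]
gripper_width: 0.007
grip_force: 5.4
```

Well 4 is rigid too, which leaves well 1. I'll lift, move over it and turn a quarter so the gripper body stays clear of the rising door.

Request:
jog_arm(
  moves=[
    {"tx":0,"ty":0,"tz":-0.4,"yaw":0,"jaw":1},
    {"tx":0,"ty":0,"tz":-0.6,"yaw":0,"jaw":1},
    {"tx":-0.6,"ty":0.6,"tz":0,"yaw":0,"jaw":1},
    {"tx":-0.6,"ty":0.6,"tz":0,"yaw":0,"jaw":1},
    {"tx":-0.6,"ty":0.6,"tz":0,"yaw":0,"jaw":1},
    {"tx":0,"ty":0,"tz":0,"yaw":0,"jaw":1},
    {"tx":0,"ty":0,"tz":0,"yaw":0,"jaw":1},
  ],
)

```text
t: 11.9
tcp_pos: [0.5144, -0.1538, 0.0512]
tcp_rot: [[0.793, -0.609, -0.0], [-0.609, -0.793, -0.001], [0.0, 0.001, -1.0]]
ft_force: [0.6, 0.1, 1.3]
gripper_width: 0.006
grip_force: 0.0
```

Request:
jog_arm(
  moves=[
    {"tx":0,"ty":0,"tz":0,"yaw":-0.935,"jaw":1},
    {"tx":0,"ty":0,"tz":0,"yaw":-0.935,"jaw":1},
    {"tx":0,"ty":0,"tz":0,"yaw":-0.935,"jaw":1},
    {"tx":0,"ty":0,"tz":0,"yaw":-0.935,"jaw":1},
    {"tx":0,"ty":0,"tz":0,"yaw":-0.935,"jaw":1},
    {"tx":0,"ty":0,"tz":0,"yaw":-0.935,"jaw":1},
    {"tx":0,"ty":0,"tz":0,"yaw":-0.935,"jaw":1},
  ],
)

```text
t: 12.48
tcp_pos: [0.5172, -0.1525, 0.0512]
tcp_rot: [[0.99, 0.138, 0.001], [0.138, -0.99, 0.0], [0.001, -0.0, -1.0]]
ft_force: [-0.4, -0.5, 0.6]
gripper_width: 0.005
grip_force: 0.0
```

Request:
jog_arm(
  moves=[
    {"tx":0,"ty":0,"tz":0,"yaw":-0.935,"jaw":1},
    {"tx":0,"ty":0,"tz":0,"yaw":-0.935,"jaw":1},
    {"tx":0,"ty":0,"tz":0,"yaw":-0.935,"jaw":1},
    {"tx":0,"ty":0,"tz":0,"yaw":-0.935,"jaw":1},
    {"tx":0,"ty":0,"tz":0,"yaw":-0.935,"jaw":1},
    {"tx":0,"ty":0,"tz":0,"yaw":-0.935,"jaw":1},
    {"tx":0,"ty":0,"tz":0,"yaw":-0.935,"jaw":1},
    {"tx":0,"ty":0,"tz":0,"yaw":0,"jaw":1},
  ],
)

```text
t: 13.15
tcp_pos: [0.517, -0.1526, 0.0512]
tcp_rot: [[0.603, 0.797, 0.001], [0.797, -0.603, 0.001], [0.001, 0.0, -1.0]]
ft_force: [-0.0, -0.0, -0.2]
gripper_width: 0.008
grip_force: 0.0
```

```bash
python3 w.py; python3 tip.py
```

```text
t 13.15 tcp [ 0.517  -0.1526  0.0512] yawerr 1.5781 tilt [ 0.001  0.001 -1.   ] F [-0.   -0.03 -0.25] w 0.008 j [ 0.69  0.32 -0.57  1.82  0.19  1.06 -0.59]
1 [-0.023 -0.01   0.079]
2 [1.777 0.003 0.081]
3 [-0.036  1.789  0.08 ]
4 [1.764 1.803 0.081]
[ 0.517  -0.1526  0.0512] [-0.  -0.  -0.2] [  1   0  14 131 208  75  12   0   0   0   0   0   0   0   0   0   0   0
   0   0   0   0   1   4   0   8   6   2   6   3   8]
finger tool x,y mm [[5.3, -11.7], [8.8, 1.0], [10.4, 8.1]] z [53.16974823 87.26728741]
```

Request:
jog_arm(
  moves=[
    {"tx":-0.02,"ty":0,"tz":0.3,"yaw":0,"jaw":1},
    {"tx":0,"ty":0,"tz":0.3,"yaw":0,"jaw":1},
    {"tx":0,"ty":0,"tz":0.2,"yaw":0,"jaw":1},
    {"tx":0,"ty":0,"tz":0.12,"yaw":0,"jaw":1},
    {"tx":0,"ty":0,"tz":0,"yaw":0,"jaw":1},
    {"tx":0,"ty":0,"tz":0,"yaw":0,"jaw":1},
    {"tx":0,"ty":0,"tz":0,"yaw":0,"jaw":1},
  ],
)

```text
t: 13.78
tcp_pos: [0.5156, -0.1535, 0.0145]
tcp_rot: [[0.608, 0.794, 0.0], [0.794, -0.608, -0.0], [0.0, 0.0, -1.0]]
ft_force: [-0.1, -0.1, -0.5]
gripper_width: 0.002
grip_force: 0.0
```

Request:
jog_arm(
  moves=[
    {"tx":0,"ty":0,"tz":0.05,"yaw":0,"jaw":1},
    {"tx":0,"ty":0,"tz":0,"yaw":0,"jaw":1},
    {"tx":0,"ty":0,"tz":0,"yaw":0,"jaw":1},
  ],
)

```text
t: 14.03
tcp_pos: [0.5154, -0.1536, 0.0124]
tcp_rot: [[0.608, 0.794, 0.0], [0.794, -0.608, -0.0], [-0.0, 0.0, -1.0]]
ft_force: [-0.2, -0.1, -0.4]
gripper_width: 0.005
grip_force: 0.0
```

Request:
jog_arm(
  moves=[
    {"tx":0,"ty":0,"tz":0.04,"yaw":0,"jaw":1},
    {"tx":0,"ty":0,"tz":0,"yaw":0,"jaw":1},
    {"tx":0,"ty":0,"tz":0,"yaw":0,"jaw":1},
  ],
)

```text
t: 14.28
tcp_pos: [0.5156, -0.1537, 0.0109]
tcp_rot: [[0.608, 0.794, 0.0], [0.794, -0.608, -0.0], [-0.0, 0.001, -1.0]]
ft_force: [-0.6, -0.2, 3.4]
gripper_width: 0.005
grip_force: 1.7
```

It gives, with 3.4 N while sinking, so well 1 is the catch. Pressing it fully in.

Request:
jog_arm(
  moves=[
    {"tx":0,"ty":0,"tz":0.04,"yaw":0,"jaw":1},
    {"tx":0,"ty":0,"tz":0.04,"yaw":0,"jaw":1},
    {"tx":0,"ty":0,"tz":0.04,"yaw":0,"jaw":1},
    {"tx":0,"ty":0,"tz":0,"yaw":0,"jaw":1},
    {"tx":0,"ty":0,"tz":0,"yaw":0,"jaw":1},
    {"tx":0,"ty":0,"tz":0,"yaw":0,"jaw":1},
  ],
)

```text
t: 14.78
tcp_pos: [0.5156, -0.1537, 0.0063]
tcp_rot: [[0.608, 0.794, 0.0], [0.794, -0.608, -0.0], [-0.0, 0.001, -1.0]]
ft_force: [-3.0, 1.0, 8.6]
gripper_width: 0.002
grip_force: 4.2
```

Request:
jog_arm(
  moves=[
    {"tx":0,"ty":0,"tz":0.04,"yaw":0,"jaw":1},
    {"tx":0,"ty":0,"tz":0,"yaw":0,"jaw":1},
    {"tx":0,"ty":0,"tz":0,"yaw":0,"jaw":1},
  ],
)

```text
t: 15.03
tcp_pos: [0.5157, -0.1538, 0.006]
tcp_rot: [[0.608, 0.794, 0.0], [0.794, -0.608, -0.001], [-0.001, 0.001, -1.0]]
ft_force: [-9.3, 1.3, 24.2]
gripper_width: 0.006
grip_force: 11.8
```

It's fully in, against the stop. I'll let go and lift well clear.

Request:
jog_arm(
  moves=[
    {"tx":0,"ty":0,"tz":-0.3,"yaw":0,"jaw":1},
    {"tx":0,"ty":0,"tz":-0.7,"yaw":0,"jaw":1},
    {"tx":0,"ty":0,"tz":-0.7,"yaw":0,"jaw":1},
    {"tx":0,"ty":0,"tz":-0.7,"yaw":0,"jaw":1},
    {"tx":0,"ty":0,"tz":-0.7,"yaw":0,"jaw":1},
    {"tx":0,"ty":0,"tz":0,"yaw":0,"jaw":1},
    {"tx":0,"ty":0,"tz":0,"yaw":0,"jaw":1},
    {"tx":0,"ty":0,"tz":0,"yaw":0,"jaw":1},
  ],
)

```text
t: 15.7
tcp_pos: [0.515, -0.1536, 0.1276]
tcp_rot: [[0.608, 0.794, -0.001], [0.794, -0.608, -0.0], [-0.0, -0.0, -1.0]]
ft_force: [-0.1, 0.8, -1.2]
gripper_width: 0.006
grip_force: 0.0
```

```bash
python3 w.py|head -1
python3 - <<'E'
from station import ctrl
import cv2,numpy as np
a=ctrl.get_image("top")["frame"];b=ctrl.get_image("scene")["frame"]
cv2.imwrite("pics/d.png",np.hstack([cv2.resize(a,(400,300)),cv2.resize(b,(400,300))])[:,:,::-1])
E
```

```text
t 15.7 tcp [ 0.515  -0.1536  0.1276] yawerr 1.5721 tilt [-0.001 -0.    -1.   ] F [-0.1   0.79 -1.24] w 0.006 j [ 0.72  0.23 -0.58  1.75  0.14  1.2  -0.55]
```

View pics/d.png

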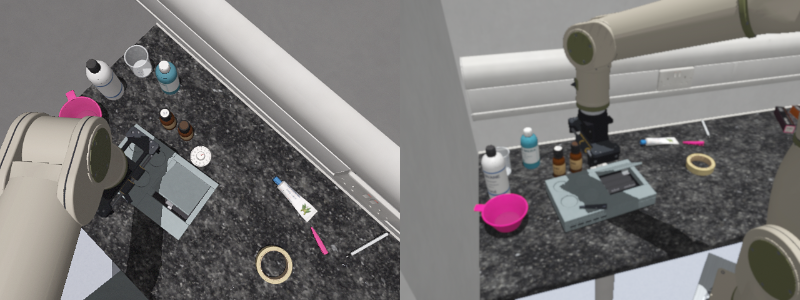

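The door is up, at about (185,185) in the top view. Everything around it stands where it was, and the gripper is clear above.

```bash
python3 -c "
from station import ctrl
print(ctrl.job_done())"
```

```text
the job is handed in; nothing more can be done
None
```

The battery door is open: well 1 was the hidden catch, I pressed it fully in and let go, the door sprang up, the arm is clear, nothing else looked moved in the final pictures, and the job is handed in (result not shown to me).

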